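# Clamp a slide carrier in the microscope stage with its eccentric cam

### The job

Turn the orange cam knob anticlockwise until its lobe is clear of the stage pocket, then set the slide carrier flat in the pocket and fully home against the steel end stop. Then turn the knob clockwise until the lobe bears firmly on the carrier, near the end of its turn, so that it squeezes the carrier into the light grey sprung strip. Leave everything else on the bench where it is.

Things in the scene. Friction and masses are not known exactly. Their poses are not given: they have to be found in the camera images.
- stage: Black microscope stage fixture, fixed: a plate 200 x 205 mm, 20 mm thick, with a carrier pocket. Origin on its underside, below the pocket's centre (pale blue round window); z up. In its frame (mm) the plate spans x -95 to 105, y -135 to 70. The carrier lies flat on it, long side along x. The pocket's -x end is open; on the -y side stands only the cam, its axis at x 0, y -86
- stop_face (a point): Middle of the steel end stop's face, 75 mm along the stage's +x from the pocket's centre, 6 mm above the plate's top; axes as the stage's. The stop is 70 mm wide (y), 12 mm tall. A carrier fully home touches it, its centre then at stage x = 0
- strip_face (a point): Middle of the face of the light grey rubber sprung strip along the pocket's +y side, at stage y = 45 mm while free, 5 mm above the plate's top; axes as the stage's, moves with the strip. The strip is 100 mm long (x) and stands 10 mm above the plate
- cam (a joint): Angle (rad) of the cam, -0.5 to 1.5, growing clockwise seen from above; it stays where left (friction 0.1 N m). At 0 the lobe points to the stage's -x; at 1.57 it would point to +y, into the pocket. Below 0.3 the 90 mm wide carrier has 4 mm of play or more; at 0.78 it touches cam and strip; on towards 1.5 the lobe pushes it up to 3 mm into the strip
- cam_disc (a point): Centre of the steel cam disc, 10 mm off the turning axis, so it lies on the lobe side; turns with the cam. The disc is 68 mm in diameter, 12 mm thick, from 22 to 34 mm above the bench. Its edge reaches stage y = -52 mm + 10 mm x sin(cam angle)
- cam_grip (a point): Point to grip on the orange knob bar on top of the cam, on the vertical turning axis, 58 mm above the bench. The bar is 64 mm long, 14 mm thick, from 34 to 74 mm above the bench. This frame turns with the cam: the bar lies along its x, the lobe (white line on the bar's top) is on its -x side
- strip (a joint): How far (m) the sprung strip is pushed in along the stage's +y: 0 free, 0.005 at most; spring about 4 N per mm
- carrier: Aluminium slide carrier, loose, about 250 g: a plate 150 mm (x) x 90 mm (y) x 8 mm with two glass slides and a blue bow handle. Origin at the centre of its underside, z up. It may lie in the pocket either way round
- carrier_grip (a point): Centre of the handle's grip bar, 36 mm above the carrier's underside, over its centre; axes as the carrier's. The bar is 80 mm long along x, 12 mm thick, from 28 to 44 mm above the underside, on a leg near each end
- oil_bottle: Amber immersion-oil bottle, 40 mm wide, 85 mm tall; bystander, origin at the centre of its underside
- petri_dish: Clear petri dish, 94 mm wide, 21 mm tall; bystander, origin at the centre of its underside
- slide_box: Flat green slide box, 100 x 190 x 34 mm; bystander, origin at the centre of its underside
- pipette: Bystander: white and grey pipette lying on the bench, about 255 mm long, 30 mm tall
- reagent_jar: White jar with blue cap, 72 mm wide, 120 mm tall; bystander, origin at the centre of its underside
- objective: Steel microscope objective standing upright, 49 mm wide, 75 mm tall; bystander, origin at the centre of its underside
There are look-alikes about, which are no part of the job. What is shaped like the carrier but yellow is not meant.

How it is judged:
On the way, in this order (a step that is already met when the one before it is completed fails the run):
1. the cam's lobe is turned clear of the pocket (angle below 0.5) (value of joint cam below 0.5 rad), for 0.2 s.
2. the carrier lies in the pocket with the lobe still clear (angle below 0.6) (x of carrier_grip in the frame of stage between -0.012 and 0.003 m and z of carrier_grip in the frame of stage between 0.0535 and 0.0585 m and y of carrier_grip in the frame of stage between -0.014 and 0.006 m and angle between the x axis of carrier and the x axis of stage, either way round below 0.15 rad and value of joint cam below 0.6 rad), for 0.2 s.
At the end, for the whole second after the job is handed in: The carrier is at rest flat on the stage (grip height within 2.5 mm, tilt under 0.03 rad), square to it within 0.06 rad, within 3 mm of fully home along the stage, and the cam, at an angle above 0.9, presses it at least 1 mm into the sprung strip (x of carrier_grip in the frame of stage between -0.003 and 0.003 m and z of carrier_grip in the frame of stage between 0.0535 and 0.0585 m and angle between the x axis of carrier and the x axis of stage, either way round below 0.06 rad and angle between carrier's own z axis and vertical below 0.03 rad and value of joint cam above 0.9 rad and value of joint strip above 0.001 m and linear speed of carrier below 0.01 m/s); the robot touches nothing.
It fails at once if a bystander (oil bottle, petri dish, slide box, pipette, reagent jar or objective) is moved more than 30 mm (distance of any of oil_bottle, petri_dish, slide_box, pipette, reagent_jar, objective from where it was at the start of the episode above 0.03 m).
It also fails if it takes over 58 s, if anything falls off the work surface, if the arm or the gripper's body presses on something with over 40 N, if the wrist force passes 120 N, or if a joint passes its speed limit or range.

### The arm

A 6-joint arm with a two-finger parallel gripper is mounted at the origin on the work surface. World frame = base frame: x ahead of the robot, y to its left, z up, the work surface at z = 0. Lengths are in m, angles in rad, forces in N, time in s.
With the tool pointing down it reaches from about 0.25 to 0.8 m from the base axis. Payload 3.9 kg.
Tool frame: the origin (TCP) lies on the mounting face of the last link; the fingertips stand 173 mm ahead of it and the grasp point (between the pads) lies 155 mm ahead of it; z points along the fingers, y is the line along which they close (so a half turn about z gives the same grasp; the last joint's range is limited). The gripper opens to 85 mm and grips with 20 to 120 N. Pads are 22 mm wide; open, the fingers measure 114 mm over their backs; the gripper's body (76 mm by 85 mm) begins 54 mm behind the grasp point. The pads swing forward as they close: fully open they stand 13 mm farther back than shut.
Start: joints at [1.266, 0.26, -0.138, 1.173, 0, 1.571], TCP at [0.158, 0.501, 0.405] pointing down, gripper open.
Joint ranges: [-2.78, 2.78], [-0.83, 1.72], [-1.28, 1.37], [-1.9, 2.12], [-1.57, 1.48], [-3.14, 3.14]. Speed limits (rad/s): [2.57, 2.57, 3.14, 3.14, 3.14, 3.14].

### API

Orientations are given as [roll, pitch, yaw] about the fixed x, y, z axes, in that order (R = Rz(yaw) Ry(pitch) Rx(roll)).
In Python, from cell import sense, get_image, camera_info, order, spotter gives the robot as it stands.
- The arm moves only by the tool apply_moves, never from a script. Its argument "deltas" is one flat list of numbers, 7 for each row, row after row: the turn, a rotation vector about the tool's x, y, z in rad, then the shift along the tool's x, y, z in cm, then the gripper's target within -1 to 1 (fully open at 1, half-way at 0, shut at -1). In form: [rx, ry, rz, dx, dy, dz, claw, rx, ry, rz, dx, dy, dz, claw, ...]. A call has 1 to 20 rows; each row shifts and turns the commanded pose from where the row before left it, along the tool's axes as they then stand; what a row does not reach is not made up. A row lasts 1/12 s, in which the tool goes at most 41.7 mm and 7.16 degrees, less where a joint would pass 70% of its speed; a pose out of reach is approached as far as the arm can. A call is refused whole if a number of a shift passes 4.17 or a number of a turn 0.125, either way. A call with a gripper value outside its range is refused whole. The fingers move at their own pace and stop on an object; "newtons" is the grip in N (left out, the last holds). Time passes only in rows, so rows that do not move let the fingers close. It gives the time, the measured TCP pose, the force and the opening at its end, in the units of the state.
- sense(): the state, without advancing time (a new reading comes with each control period).
- get_image(name): name is "scene" or "top" or "wrist"; returns (picture, depth): 384x512x3 uint8, red, green, blue; 384x512 float32, m along the optical axis (not along the pixel's ray), 0 where there is no reading.
- camera_info(name): a dict with "fx", "fy", "cx", "cy" (pixels), "R" (3x3) and "t" (3): a world point X has camera coordinates R X + t; the wrist camera has in their place "T_tool_cam" (4x4, takes a point from camera to tool coordinates, whose origin is the TCP and whose axes are the flange's). Camera axes: x right, y down, z forward; pixel columns grow to the right and rows downward; lengths in m; the calibration is good to about 2 mm. The wrist camera is an equidistant fisheye: a pixel r from the principal point sees the ray r / f radians off the axis. A picture is of the moment at which its call begins: read the wrist's pose just before it. camera_info takes no time and is no camera call.
- order.hand_in(): hands the job in, once; it reports no verdict.
Trained networks look in the newest picture that a camera, given by its name, has taken for a name from the list of things; names that differ only in an ending like _2 or _b are one class to them, and where a whole thing is asked for, a point or a joint stands for the part that bears it (a point fixed in the world has none). Each returns a list of dicts, best first, with "confidence" (0 to 1); they miss things now and then, are a little off and sometimes report something else, mostly with a low value. They report only what shows in the picture. A call takes as long as a camera call. They do not tell look-alikes from the thing itself.
- spotter.outline_of(query, camera): "region" (384x512 bool, what is visible of it) and "point" ([row, column] in pixels, amid what is visible of it).
- spotter.spot_point(query, camera): "point" ([row, column] in pixels: a listed point, or the origin of a listed thing).
The state is a dict: "clock": time; "joint_pos": joint angles; "joint_velocities": joint speeds; "joint_efforts": joint torques, N m; "ee_pos": TCP position; "orientation": TCP orientation; "wrist_force": force on the tool from outside, world axes, zero at the start; "wrist_torque": the same for the moment, N m; "opening": finger opening in m.
Only numpy, scipy, OpenCV 4.12 (cv2) and the standard library are available. Lean on these libraries where they do the work, as an engineer would, in place of code of your own. Each camera call takes 0.05 s, during which the arm holds its last target. There are 200 camera calls.

## Working session

There is one attempt and no reset: what is moved stays moved. The work goes in short steps, Python scripts to look and compute and a tool call to move; the robot and the scene stay as the last step left them, time stands still between calls to the robot, and variables do not carry over. Pictures are saved under pics/ and viewed, on a budget of 10 in all, crops included, one or two more only if the job needs it, and the job is handed in when it is done.

Besides the shell and the picture viewer there is one more tool, called after "Call:" as a command line: name --argument value ..., lists and objects as JSON in quotes. apply_moves: Moves the arm, as the interface text tells. Its arguments: {"type":"object","properties":{"deltas":{"type":"array"},"newtons":{"type":"number"}},"required":["deltas"]}

```bash
ls; mkdir -p pics
cat > h.py <<'E'
import numpy as np, cv2
from scipy.spatial.transform import Rotation as Ro
from cell import sense, get_image, camera_info, order, spotter
def w(cam,rc,depth=None,z=None):
    """world point(s) for pixel (row,col) by depth (along axis) or on plane z"""
    c=camera_info(cam); R=np.array(c["R"]);t=np.array(c["t"])
    r=np.array([(rc[1]-c["cx"])/c["fx"],(rc[0]-c["cy"])/c["fy"],1.])
    o=-R.T@t; d=R.T@r
    s=depth if z is None else (z-o[2])/d[2]
    return o+s*d
def ww(rc,z,s=None):
    """wrist pixel to plane z"""
    s=s or sense(); c=camera_info("wrist"); T=np.array(c["T_tool_cam"])
    u=np.array([rc[1]-c["cx"],rc[0]-c["cy"]])/c["fx"]; th=np.hypot(*u)
    r=np.r_[u/max(th,1e-9)*np.sin(th),np.cos(th)]
    Rt=Ro.from_euler('xyz',s["orientation"]).as_matrix()
    o=np.array(s["ee_pos"])+Rt@T[:3,3]; d=Rt@T[:3,:3]@r
    return o+(z-o[2])/d[2]*d
def save(n,img): cv2.imwrite("pics/"+n,cv2.cvtColor(img,cv2.COLOR_RGB2BGR))
E
python3 - <<'E'
from h import *
a,d=get_image("top"); save("top.png",a)
b,_=get_image("scene"); save("scene.png",b)
np.save("topd.npy",d)
s=sense(); print(s["clock"],s["ee_pos"],s["orientation"],s["opening"])
for n,z in [("carrier_grip",.036),("stage",0.02),("cam_grip",.058),("cam_disc",.034),("stop_face",.026),("strip_face",.025),("carrier",0)]:
    for q in spotter.spot_point(n,"top")[:3]:
        print(n,np.round(q["point"],1),round(q["confidence"],2),w("top",q["point"],z=z).round(4))
E
```

```text
pics
0.1 [0.1574667  0.50049767 0.40395416] [-3.13982348e+00  1.50329167e-05  2.83677005e+00] 0.0852298069331456
carrier_grip [258.7 340.1] 0.93 [ 0.2941 -0.1988  0.036 ]
carrier_grip [180.9 180.2] 0.65 [0.5126 0.2222 0.036 ]
carrier_grip [180.1 294.7] 0.54 [ 0.5073 -0.0877  0.036 ]
stage [177.3 306.9] 0.59 [ 0.5172 -0.1231  0.02  ]
cam_grip [168.  340.4] 0.74 [ 0.5332 -0.2092  0.058 ]
cam_grip [176.2 306.3] 0.65 [ 0.5131 -0.117   0.058 ]
cam_disc [173.3 339.6] 0.84 [ 0.5235 -0.211   0.034 ]
stop_face [152.3 305. ] 0.62 [ 0.5865 -0.1203  0.026 ]
strip_face [179.1 293.8] 0.6 [ 0.5121 -0.0864  0.025 ]
carrier [257.  340.2] 0.61 [ 0.299  -0.2061  0.    ]
carrier [184.3 183.6] 0.57 [0.5096 0.2184 0.    ]
carrier [151.8 303.3] 0.29 [ 0.5945 -0.1187  0.    ]
```

View pics/top.png

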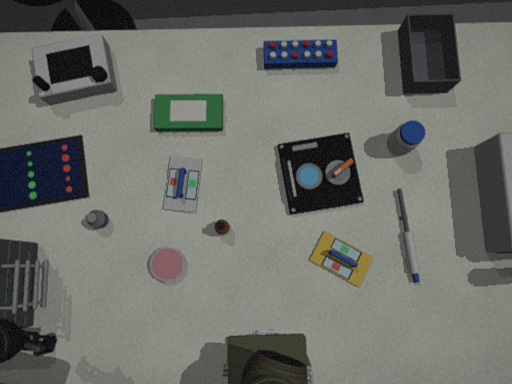

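View pics/scene.png

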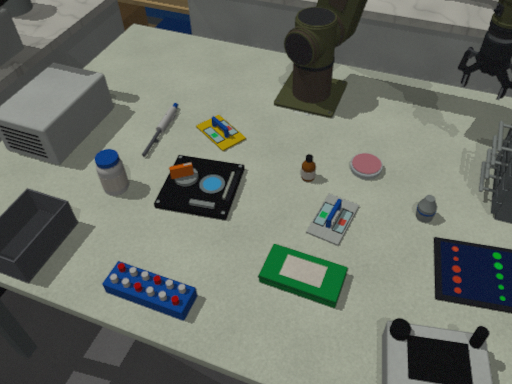

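The grey carrier with the blue handle is at about (182,182) in top and the yellow decoy is at (258,340). In the stage, the window is at (176,308), the stop at (147,305), the strip at (178,291) and the orange bar at (168,342). That puts stage +x up and +y left in the image. The lobe seems to point to the lower left, so the cam angle is about 1.

Run:
```python
from h import *
a,_=get_image("top")
def rect(reg,z):
    p=np.argwhere(reg); P=np.array([w("top",q,z=z)[:2] for q in p]).astype(np.float32)
    (c,sz,an)=cv2.minAreaRect(P*1000); return np.round(c,1),np.round(sz,1),round(an,2)
for n,z in [("stage",.02),("carrier",.008)]:
    for q in spotter.outline_of(n,"top")[:3]:
        print(n,q["confidence"],np.round(q["point"]),rect(q["region"],z))
h=cv2.cvtColor(a,cv2.COLOR_RGB2HSV)
def col(m,z,r0,r1,c0,c1):
    M=np.zeros_like(m);M[r0:r1,c0:c1]=m[r0:r1,c0:c1]; print(M.sum(),rect(M,z),w("top",np.argwhere(M).mean(0),z=z).round(4))
H,S,V=[h[...,i].astype(int) for i in range(3)]
print("orange");col((H<20)&(S>120)&(V>80),.074,140,200,320,365)
print("blue handle");col((H>100)&(H<125)&(S>130),.044,155,215,160,205)
print("window");col((H>85)&(H<115)&(S>60)&(V>80),.02,155,200,290,327)
save("crop.png",cv2.resize(a[125:220,150:370],None,fx=3.6,fy=3.6,interpolation=cv2.INTER_CUBIC))
print(sense()["orientation"])
```

```text
Traceback (most recent call last):
  File "h.py", line 6, in w
    c=camera_info(cam); R=np.array(c["R"]);t=np.array(c["t"])
ValueError: time passes only in moves, steps and waits
```

```bash
sed -i 's/^from cell.*/&\nfrom functools import lru_cache\ncamera_info=lru_cache(camera_info)/' h.py
python3 - <<'E'
from h import *
a,_=get_image("top")
def rect(reg,z):
    p=np.argwhere(reg); P=np.array([w("top",q,z=z)[:2] for q in p]).astype(np.float32)
    (c,sz,an)=cv2.minAreaRect(P*1000); return np.round(c,1),np.round(sz,1),round(an,2)
for n,z in [("stage",.02),("carrier",.008)]:
    for q in spotter.outline_of(n,"top")[:3]:
        print(n,q["confidence"],np.round(q["point"]),rect(q["region"],z))
h=cv2.cvtColor(a,cv2.COLOR_RGB2HSV)
def col(m,z,r0,r1,c0,c1):
    M=np.zeros_like(m);M[r0:r1,c0:c1]=m[r0:r1,c0:c1]; print(M.sum(),rect(M,z),w("top",np.argwhere(M).mean(0),z=z).round(4))
H,S,V=[h[...,i].astype(int) for i in range(3)]
print("orange");col((H<20)&(S>120)&(V>80),.074,140,200,320,365)
print("blue handle");col((H>100)&(H<125)&(S>130),.044,155,215,160,205)
print("window");col((H>85)&(H<115)&(S>60)&(V>80),.02,155,200,290,327)
save("crop.png",cv2.resize(a[125:220,150:370],None,fx=3.6,fy=3.6,interpolation=cv2.INTER_CUBIC))
print(sense()["orientation"])
E
```

```text
stage 0.77 [173. 320.] (array([ 529.2, -160.8]), array([207.7, 212.2]), 8.3)
carrier 0.74 [258. 340.] (array([ 296.9, -208. ]), array([152.1,  97.2]), 60.56)
carrier 0.67 [183. 183.] (array([508.5, 220.3]), array([ 94.5, 154.4]), 82.5)
carrier 0.29 [138. 401.] (array([ 625.9, -411.2]), array([ 77. , 119.6]), 43.05)
orange
101 (array([ 533.3, -213.3]), array([14.4, 63.9]), 37.04) [ 0.5362 -0.2171  0.074 ]
blue handle
132 (array([508.2, 219.1]), array([14.7, 77.2]), 83.11) [0.5085 0.2202 0.044 ]
window
300 (array([ 522.2, -129.2]), array([49.6, 53.4]), 87.58) [ 0.5218 -0.1286  0.02  ]
[3.14149062e+00 2.35174089e-06 2.83677991e+00]
```

View pics/crop.png

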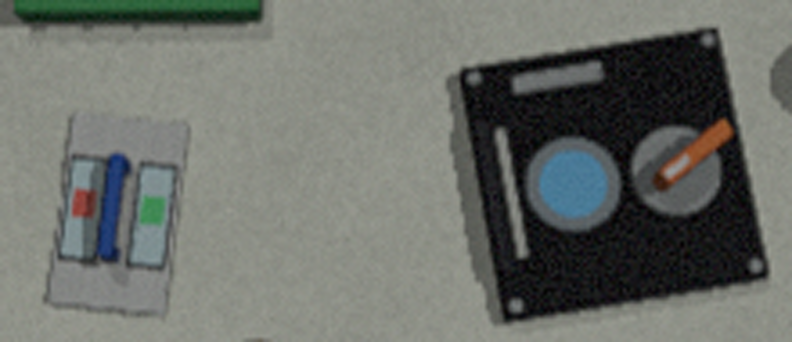

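The carrier is at about (508,220) mm with yaw −7°. The stage origin is at about (521,−129) mm with yaw about 8.3°. The white lobe mark is at the lower-left end of the bar, so the cam is at about 1.07. Next I test the sign of the wrist joint.

Call:
apply_moves --deltas '[0, 0, 0.12, 0, 0, 0, 1, 0, 0, 0, 0, 0, 0, 1]'

```text
clock: 0.87
ee_pos: [0.1575, 0.5008, 0.4047]
orientation: [3.142, -0.0, 2.715]
wrist_force: [-0.4, -0.9, 0.2]
opening: 0.0853
```

```bash
python3 -c "
from h import *
s=sense();print(s['joint_pos'],s['orientation'],s['ee_pos'],camera_info('wrist'))"
```

```text
[ 1.26601412e+00  2.60003997e-01 -1.38082242e-01  1.17268537e+00
  1.61762837e-05  1.69281411e+00] [ 3.14157009e+00 -1.90640556e-05  2.71479266e+00] [0.1575433  0.50080698 0.40470895] {'fx': 297.3186396354542, 'fy': 297.3186396354542, 'cx': 251.94197983787208, 'cy': 193.54219938672236, 'T_tool_cam': array([[-7.65389198e-05, -9.50834601e-01, -3.09699137e-01,
         8.02740469e-02],
       [ 9.99999481e-01, -3.87487593e-04,  9.42520321e-04,
        -7.72853593e-04],
       [-1.01618551e-03, -3.09698905e-01,  9.50834137e-01,
         3.10958286e-02],
       [ 0.00000000e+00,  0.00000000e+00,  0.00000000e+00,
         1.00000000e+00]])}
```

Call:
apply_moves --deltas '[0, 0, 0, -3.19, -2.475, 0.32, 1, 0, 0, 0, -3.19, -2.475, 0.32, 1, 0, 0, 0, -3.19, -2.475, 0.32, 1, 0, 0, 0, -3.19, -2.475, 0.32, 1, 0, 0, 0, -3.19, -2.475, 0.32, 1, 0, 0, 0, -3.19, -2.475, 0.32, 1, 0, 0, 0, -3.19, -2.475, 0.32, 1, 0, 0, 0, -3.19, -2.475, 0.32, 1, 0, 0, 0, -3.19, -2.475, 0.32, 1, 0, 0, 0, -3.19, -2.475, 0.32, 1, 0, 0, 0, -3.19, -2.475, 0.32, 1, 0, 0, 0, -3.19, -2.475, 0.32, 1, 0, 0, 0, -3.19, -2.475, 0.32, 1, 0, 0, 0, -3.19, -2.475, 0.32, 1, 0, 0, 0, -3.19, -2.475, 0.32, 1, 0, 0, 0, -3.19, -2.475, 0.32, 1, 0, 0, 0, -3.19, -2.475, 0.32, 1, 0, 0, 0, -3.19, -2.475, 0.32, 1, 0, 0, 0, -3.19, -2.475, 0.32, 1, 0, 0, 0, -3.19, -2.475, 0.32, 1]'

```text
clock: 2.53
ee_pos: [0.5354, -0.2153, 0.3406]
orientation: [3.141, 0.0, 2.719]
wrist_force: [-0.1, 0.4, 0.8]
opening: 0.0852
```

Call:
apply_moves --deltas '[0, 0, 0.1245, 0, 0, 0, 1, 0, 0, 0.1245, 0, 0, 0, 1, 0, 0, 0.1245, 0, 0, 0, 1, 0, 0, 0.1245, 0, 0, 0, 1, 0, 0, 0, 0, 0, 0, 1, 0, 0, 0, 0, 0, 0, 1]'

```text
clock: 3.03
ee_pos: [0.5349, -0.2132, 0.3407]
orientation: [-3.142, -0.0, 2.224]
wrist_force: [-0.2, -0.3, -0.0]
opening: 0.0853
```

```bash
cat >> h.py <<'E'
HSV=lambda a:[cv2.cvtColor(a,cv2.COLOR_RGB2HSV)[...,i].astype(int) for i in range(3)]
def wrect(M,z,s):
    n,l,st,_=cv2.connectedComponentsWithStats(M.astype(np.uint8)); k=1+st[1:,4].argmax(); M=l==k
    P=np.array([ww(q,z,s)[:2] for q in np.argwhere(M)])*1000
    c,sz,an=cv2.minAreaRect(P.astype(np.float32)); 
    return M.sum(),np.round(np.argwhere(M).mean(0)),np.round(c,1),np.round(sz,1),round(an,2),P.mean(0).round(1)
E
python3 - <<'E'
from h import *
s=sense();a,d=get_image("wrist"); save("w1.png",a); print(s["ee_pos"],s["orientation"],s["joint_pos"][5])
H,S,V=HSV(a)
print(wrect((H<20)&(S>140)&(V>60),.074,s))
print(wrect((H>85)&(H<115)&(S>60)&(V>80),.02,s))
for n,z in [("stage",.02),("cam_grip",.058),("cam_disc",.034),("stop_face",.026),("strip_face",.025)]:
    for q in spotter.spot_point(n,"wrist")[:2]: print(n,np.round(q["point"],1),round(q["confidence"],2),ww(q["point"],z,s).round(4))
E
```

```text
[ 0.53485031 -0.2131899   0.34066414] [-3.14158933e+00 -6.51731476e-05  2.22361353e+00] 0.5386747366439741
(np.int64(1002), array([197., 250.]), array([ 529.9, -212.5]), array([15.3, 67.7]), 37.82, array([ 532.6, -214.9]))
(np.int64(3487), array([261., 477.]), array([ 883.7, -106.1]), array([179.3, 120.4]), 89.97, array([ 867.4, -108.5]))
stage [102.  291.4] 0.93 [ 0.5168 -0.1282  0.02  ]
stage [312.6 215.9] 0.71 [ 0.6028 -0.3783  0.02  ]
cam_grip [192.6 248.8] 0.97 [ 0.5326 -0.2163  0.058 ]
cam_disc [169.5 247.6] 0.6 [ 0.5222 -0.2049  0.034 ]
stop_face [169.7 249. ] 0.72 [ 0.5245 -0.2058  0.026 ]
stop_face [143.4 355.4] 0.67 [ 0.5918 -0.119   0.026 ]
strip_face [ 63.6 316.2] 0.77 [ 0.5116 -0.0839  0.025 ]
```

View pics/w1.png

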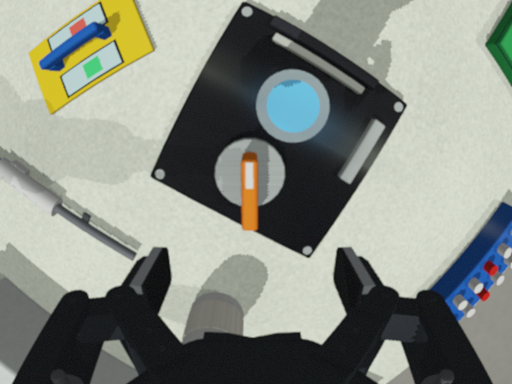

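The wrist view shows the knob bar upright at (250,190) with the lobe mark at the upper end, the window at (293,105), and the jar behind the gripper at (215,310). The bar's centre is at about (532,−214) mm, so I lower and grip.

Call:
apply_moves --deltas '[0, 0, 0, 0.1, -0.3, 3.2, 1, 0, 0, 0, 0, 0, 3.2, 1, 0, 0, 0, 0, 0, 3.2, 1, 0, 0, 0, 0, 0, 3.1, 1, 0, 0, 0, 0, 0, 0, -1, 0, 0, 0, 0, 0, 0, -1, 0, 0, 0, 0, 0, 0, -1, 0, 0, 0, 0, 0, 0, -1, 0, 0, 0, 0, 0, 0, -1, 0, 0, 0, 0, 0, 0, -1, 0, 0, 0, 0, 0, 0, -1, 0, 0, 0, 0, 0, 0, -1, 0, 0, 0, 0, 0, 0, -1]' --newtons 40

```text
clock: 4.42
ee_pos: [0.5326, -0.2146, 0.2157]
orientation: [3.14, 0.003, 2.219]
wrist_force: [-1.6, -0.1, 5.9]
opening: 0.0132
```

Call:
apply_moves --deltas '[0, 0, -0.11, 0, 0, 0, -1, 0, 0, -0.11, 0, 0, 0, -1, 0, 0, -0.11, 0, 0, 0, -1, 0, 0, -0.11, 0, 0, 0, -1, 0, 0, -0.11, 0, 0, 0, -1, 0, 0, -0.11, 0, 0, 0, -1, 0, 0, -0.11, 0, 0, 0, -1, 0, 0, -0.11, 0, 0, 0, -1, 0, 0, -0.11, 0, 0, 0, -1, 0, 0, -0.11, 0, 0, 0, -1, 0, 0, -0.11, 0, 0, 0, -1, 0, 0, -0.11, 0, 0, 0, -1, 0, 0, 0, 0, 0, 0, -1, 0, 0, 0, 0, 0, 0, -1, 0, 0, 0, 0, 0, 0, -1]'

```text
clock: 5.67
ee_pos: [0.5325, -0.2148, 0.2157]
orientation: [-3.139, 0.002, -2.744]
wrist_force: [-2.2, -1.5, 7.0]
opening: 0.0134
```

Call:
apply_moves --deltas '[0, 0, 0, 0, 0, 0, 1, 0, 0, 0, 0, 0, 0, 1, 0, 0, 0, 0, 0, 0, 1, 0, 0, 0, 0, 0, 0, 1, 0, 0, 0, 0, 0, 0, 1, 0, 0, 0, 0, 0, -3, 1, 0, 0, 0, 0, 0, -4, 1, 0, 0, 0, 0, 0, -4, 1, 0, 0, 0, 0, 0, -4, 1, 0, 0, 0, 0, 0, 0, 1, 0, 0, 0, 0, 0, 0, 1]'

```text
clock: 6.58
ee_pos: [0.5329, -0.2146, 0.3668]
orientation: [-3.137, 0.005, -2.744]
wrist_force: [0.3, 0.7, -0.9]
opening: 0.0851
```

Run:
```python
from h import *
s=sense();a,d=get_image("wrist"); save("w2.png",a); print(s["ee_pos"],s["orientation"],s["joint_pos"][5])
H,S,V=HSV(a)
print(wrect((H<20)&(S>140)&(V>60),.074,s))
m=(H>85)&(H<115)&(S>60)&(V>80)
for n,z in [("stage",.02),("cam_grip",.058),("stop_face",.026),("strip_face",.025)]:
    for q in spotter.spot_point(n,"wrist")[:2]: print(n,np.round(q["point"],1),round(q["confidence"],2),ww(q["point"],z,s).round(4))
```

```text
[ 0.53289583 -0.21455912  0.3667681 ] [-3.1368764   0.00478212 -2.74432014] -0.7800342889718583
(np.int64(831), array([188., 253.]), array([ 529.9, -215.7]), array([68.1, 15.2]), 22.3, array([ 534.5, -214.3]))
stage [185.  323.8] 0.85 [ 0.5149 -0.1357  0.02  ]
cam_grip [182.3 249.5] 0.69 [ 0.5344 -0.2178  0.058 ]
stop_face [250.1 306.1] 0.71 [ 0.5946 -0.1197  0.026 ]
strip_face [201.7 364.1] 0.71 [ 0.5127 -0.0828  0.025 ]
```

View pics/w2.png

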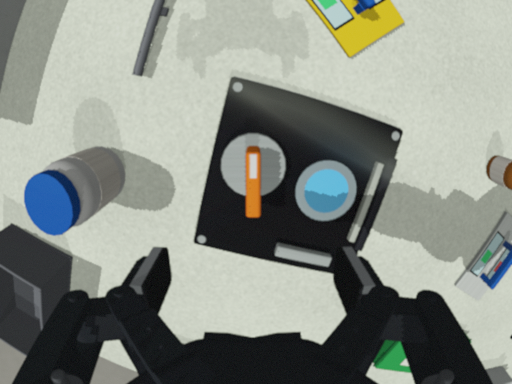

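Cam reads about −0.24, so the lobe is clear: the bar is at (253,185) with the mark at its upper end. Now I go to the carrier.

Call:
apply_moves --deltas '[0, 0, 0, -1.33, 3.73, 0, 1, 0, 0, 0, -1.33, 3.73, 0, 1, 0, 0, 0, -1.33, 3.73, 0, 1, 0, 0, 0, -1.33, 3.73, 0, 1, 0, 0, 0, -1.33, 3.73, 0, 1, 0, 0, 0, -1.33, 3.73, 0, 1, 0, 0, 0, -1.33, 3.73, 0, 1, 0, 0, 0, -1.33, 3.73, 0, 1, 0, 0, 0, -1.33, 3.73, 0, 1, 0, 0, 0, -1.33, 3.73, 0, 1, 0, 0, 0, -1.33, 3.73, 0, 1, 0, 0, 0.12, 0, 0, 2, 1, 0, 0, 0.12, 0, 0, 2, 1, 0, 0, 0.12, 0, 0, 2, 1, 0, 0, 0.12, 0, 0, 0, 1, 0, 0, 0.04, 0, 0, 0, 1, 0, 0, 0, 0, 0, 0, 1, 0, 0, 0, 0, 0, 0, 1]'

```text
clock: 8.33
ee_pos: [0.5077, 0.2207, 0.3026]
orientation: [-3.14, -0.002, 3.02]
wrist_force: [0.2, 0.2, 0.4]
opening: 0.085
```

Run:
```python
from h import *
s=sense();a,d=get_image("wrist"); save("w3.png",a); print(s["ee_pos"],s["orientation"],s["joint_pos"][5])
H,S,V=HSV(a)
m=(H>100)&(H<128)&(S>130)&(V>40); m[:, :120]=0; m[:,400:]=0; m[300:]=0
print(wrect(m,.044,s))
for n,z in [("carrier",.0),("carrier_grip",.036)]:
    for q in spotter.spot_point(n,"wrist")[:2]: print(n,np.round(q["point"],1),round(q["confidence"],2),ww(q["point"],z,s).round(4))
q=spotter.outline_of("carrier","wrist")[0]; print(q["confidence"],wrect(q["region"],.008,s))
```

```text
[0.50769729 0.2206655  0.30256353] [-3.14044562e+00 -1.92173694e-03  3.02010737e+00] 0.5314954448339608
(np.int64(1254), array([196., 251.]), array([505.9, 219.8]), array([10.8, 81.1]), 83.38, array([503.4, 220.3]))
carrier [187.6 251.5] 0.91 [0.5091 0.2195 0.    ]
carrier_grip [201.3 248.7] 0.94 [0.5099 0.2171 0.036 ]
0.7 (np.int64(4623), array([248.,  20.]), array([561.4, -84.7]), array([117.8, 255.9]), 59.07, array([552.3, -92.9]))
```

View pics/w3.png

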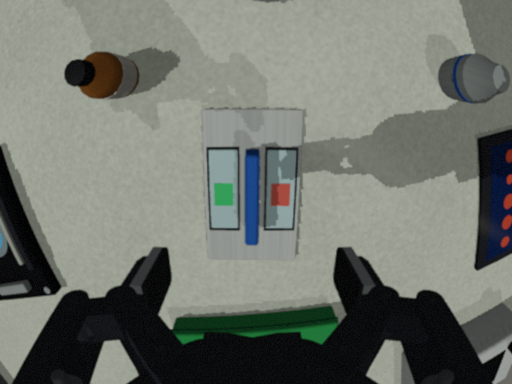

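Call:
apply_moves --deltas '[0, 0, 0, 0, -0.1, 2.8, 1, 0, 0, 0, 0, 0, 2.8, 1, 0, 0, 0, 0, 0, 2.8, 1, 0, 0, 0, 0, 0, 2.7, 1, 0, 0, 0, 0, 0, 0, -1, 0, 0, 0, 0, 0, 0, -1, 0, 0, 0, 0, 0, 0, -1, 0, 0, 0, 0, 0, 0, -1, 0, 0, 0, 0, 0, 0, -1, 0, 0, 0, 0, 0, 0, -1, 0, 0, 0, 0, 0, 0, -1, 0, 0, 0, 0, 0, 0, -1, 0, 0, 0, 0, 0, 0, -1]' --newtons 60

```text
clock: 9.62
ee_pos: [0.5087, 0.2201, 0.1944]
orientation: [3.14, 0.003, 3.019]
wrist_force: [-0.2, 0.1, 6.1]
opening: 0.0109
```

Call:
apply_moves --deltas '[0, 0, 0, 0, 0, -2, -1, 0, 0, 0, 0, 0, -3, -1, 0, 0, 0, 0, 0, -3, -1, 0, 0, 0, 0, 0, -2, -1, 0, 0, 0, 0, 0, 0, -1, 0, 0, 0, 0, 0, 0, -1]'

```text
clock: 10.12
ee_pos: [0.5083, 0.22, 0.2937]
orientation: [3.14, 0.002, 3.019]
wrist_force: [0.7, -0.5, -2.9]
opening: 0.0106
```

Call:
apply_moves --deltas '[0, 0, 0, -0.49, -3.51, 0, -1, 0, 0, 0, -0.49, -3.51, 0, -1, 0, 0, 0, -0.49, -3.51, 0, -1, 0, 0, 0, -0.49, -3.51, 0, -1, 0, 0, 0, -0.49, -3.51, 0, -1, 0, 0, 0, -0.49, -3.51, 0, -1, 0, 0, 0, -0.49, -3.51, 0, -1, 0, 0, 0, -0.49, -3.51, 0, -1, 0, 0, 0, -0.49, -3.51, 0, -1, 0, 0, 0, -0.49, -3.51, 0, -1, 0, 0, -0.09, 0, 0, 0, -1, 0, 0, -0.09, 0, 0, 0, -1, 0, 0, -0.09, 0, 0, 0, -1, 0, 0, 0, 0, 0, 2, -1, 0, 0, 0, 0, 0, 2, -1, 0, 0, 0, 0, 0, 1, -1, 0, 0, 0, 0, 0, 0, -1, 0, 0, 0, 0, 0, 0, -1]'

```text
clock: 11.62
ee_pos: [0.5126, -0.1343, 0.2412]
orientation: [3.14, -0.004, -2.994]
wrist_force: [0.1, 1.1, -2.7]
opening: 0.0105
```

Run:
```python
from h import *
s=sense();a,d=get_image("wrist"); save("w4.png",a); print(s["ee_pos"],s["orientation"],s["joint_pos"][5],s["wrist_force"])
H,S,V=HSV(a)
print(wrect((H<20)&(S>140)&(V>60),.074,s))
for n,z in [("carrier",.028),("carrier_grip",.078),("stop_face",.026),("strip_face",.025)]:
    for q in spotter.spot_point(n,"wrist")[:2]: print(n,np.round(q["point"],1),round(q["confidence"],2),ww(q["point"],z,s).round(4))
```

```text
[ 0.51257865 -0.13427408  0.24122098] [ 3.14002217 -0.00373041 -2.99433656] -0.40344874595001995 [ 0.05250918  1.08185751 -2.67352581]
(np.int64(4053), array([250., 122.]), array([ 522.9, -207.6]), array([65.6, 34.2]), 23.48, array([ 520.4, -206.7]))
carrier [239.8 251.8] 0.75 [ 0.5238 -0.1324  0.028 ]
carrier_grip [263.1 250.9] 0.8 [ 0.5124 -0.1347  0.078 ]
strip_face [236.1 254. ] 0.75 [ 0.5222 -0.1311  0.025 ]
strip_face [230.7 322. ] 0.73 [ 0.5117 -0.0845  0.025 ]
```

View pics/w4.png

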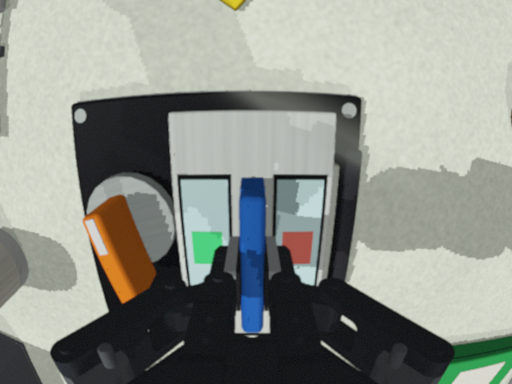

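The carrier is square over the pocket. The strip shows at (335,200) on its right and the disc at (135,220) on its left, with a gap on each side. I lower it.

Call:
apply_moves --deltas '[0, 0, 0, 0, 0, 1, -1, 0, 0, 0, 0, 0, 0.8, -1, 0, 0, 0, 0, 0, 0.4, -1, 0, 0, 0, 0, 0, 0.3, -1, 0, 0, 0, 0, 0, 0.2, -1, 0, 0, 0, 0, 0, 0, -1, 0, 0, 0, 0, 0, 0, -1, 0, 0, 0, 0, 0, 0, -1]'

```text
clock: 12.53
ee_pos: [0.5137, -0.1346, 0.2159]
orientation: [-3.141, 0.0, -2.994]
wrist_force: [-0.6, 0.0, -2.5]
opening: 0.0109
```

Call:
apply_moves --deltas '[0, 0, 0, 0, 0, 0.15, -1, 0, 0, 0, 0, 0, 0, -1, 0, 0, 0, 0, 0, 0, -1]'

```text
clock: 12.78
ee_pos: [0.5138, -0.1346, 0.2145]
orientation: [-3.141, 0.001, -2.994]
wrist_force: [0.4, 0.5, -3.2]
opening: 0.0105
```

Call:
apply_moves --deltas '[0, 0, 0, 0, 0, 0.15, -1, 0, 0, 0, 0, 0, 0, -1, 0, 0, 0, 0, 0, 0, -1]'

```text
clock: 13.03
ee_pos: [0.5137, -0.1346, 0.2144]
orientation: [-3.141, 0.002, -2.994]
wrist_force: [-2.9, 0.1, 10.4]
opening: 0.0106
```

Call:
apply_moves --deltas '[0, 0, 0, 0, 0, -0.07, -1, 0, 0, 0, -0.1, 0, 0, -1, 0, 0, 0, -0.1, 0, 0, -1, 0, 0, 0, -0.1, 0, 0, -1, 0, 0, 0, -0.1, 0, 0, -1, 0, 0, 0, 0, 0, 0, -1, 0, 0, 0, 0, 0, 0, -1]'

```text
clock: 13.62
ee_pos: [0.5155, -0.1343, 0.2144]
orientation: [-3.141, -0.005, -2.995]
wrist_force: [-8.3, -0.9, 13.0]
opening: 0.0107
```

Call:
apply_moves --deltas '[0, 0, 0, -0.1, 0, 0, -1, 0, 0, 0, -0.1, 0, 0, -1, 0, 0, 0, 0, 0, 0, -1, 0, 0, 0, 0, 0, 0, -1]'

```text
clock: 13.95
ee_pos: [0.5176, -0.1339, 0.2144]
orientation: [-3.141, -0.004, -2.995]
wrist_force: [-7.7, -0.7, 13.7]
opening: 0.0108
```

Call:
apply_moves --deltas '[0, 0, 0, 0, 0, -0.08, -1, 0, 0, 0, -0.1, 0, 0, -1, 0, 0, 0, -0.1, 0, 0, -1, 0, 0, 0, 0, 0, 0, -1, 0, 0, 0, 0, 0, 0, -1]'

```text
clock: 14.37
ee_pos: [0.5208, -0.1334, 0.2144]
orientation: [-3.141, -0.002, -2.995]
wrist_force: [-4.3, -0.7, 6.0]
opening: 0.0107
```

Call:
apply_moves --deltas '[0, 0, 0, -0.1, 0, 0, -1, 0, 0, 0, -0.1, 0, 0, -1, 0, 0, 0, 0, 0, 0, -1, 0, 0, 0, 0, 0, 0, -1]'

```text
clock: 14.7
ee_pos: [0.5214, -0.1333, 0.2144]
orientation: [-3.141, -0.006, -2.995]
wrist_force: [-10.7, -1.3, 10.5]
opening: 0.0109
```

Call:
apply_moves --deltas '[0, 0, 0, -0.1, 0, 0, -1, 0, 0, 0, -0.1, 0, 0, -1, 0, 0, 0, 0, 0, 0, -1, 0, 0, 0, 0, 0, 0, -1]'

```text
clock: 15.03
ee_pos: [0.522, -0.1331, 0.2144]
orientation: [-3.141, -0.009, -2.995]
wrist_force: [-13.8, -3.3, 13.8]
opening: 0.0105
```

Call:
apply_moves --deltas '[0, 0, 0, 0.1, 0, 0, 0, 0, 0, 0, 0, 0, 0, 1, 0, 0, 0, 0, 0, 0, 1, 0, 0, 0, 0, 0, 0, 1, 0, 0, 0, 0, 0, 0, 1, 0, 0, 0, 0, 0, 0, 1, 0, 0, 0, 0, 0, -3, 1, 0, 0, 0, 0, 0, -4, 1, 0, 0, 0, 0, 0, -4, 1, 0, 0, 0, 2, 0, -3, 1, 0, 0, 0, 2, 0, 0, 1, 0, 0, 0, 0, 0, 0, 1, 0, 0, 0, 0, 0, 0, 1]'

```text
clock: 16.12
ee_pos: [0.4844, -0.1388, 0.3546]
orientation: [-3.141, 0.001, -2.995]
wrist_force: [0.6, 0.2, 0.1]
opening: 0.0858
```

Run:
```python
from h import *
s=sense();a,d=get_image("wrist"); save("w5.png",a); print(s["ee_pos"],s["orientation"],s["joint_pos"][5])
H,S,V=HSV(a)
print(wrect((H<20)&(S>140)&(V>60),.074,s))
m=(H>100)&(H<128)&(S>130)&(V>40); m[300:]=0
print(wrect(m,.064,s))
for n,z in [("stop_face",.026),("strip_face",.025),("carrier_grip",.056)]:
    for q in spotter.spot_point(n,"wrist")[:2]: print(n,np.round(q["point"],1),round(q["confidence"],2),ww(q["point"],z,s).round(4))
```

```text
[ 0.48442441 -0.1388212   0.35462398] [-3.14142084e+00  1.06149900e-03 -2.99495759e+00] -0.42580711894146855
(np.int64(1396), array([223., 171.]), array([ 526.2, -210.1]), array([70.6, 26.9]), 22.6, array([ 526.3, -209.3]))
(np.int64(1455), array([276.,  17.]), array([ 661.8, -442.5]), array([73.2, 99.6]), 70.03, array([ 656.2, -442.4]))
stop_face [270.3 252.8] 0.69 [ 0.5952 -0.1215  0.026 ]
strip_face [207.9 296.6] 0.65 [ 0.5106 -0.0861  0.025 ]
strip_face [202.9 175.8] 0.4 [ 0.5242 -0.217   0.025 ]
carrier_grip [219.8 250.9] 0.85 [ 0.5183 -0.1349  0.056 ]
```

View pics/w5.png

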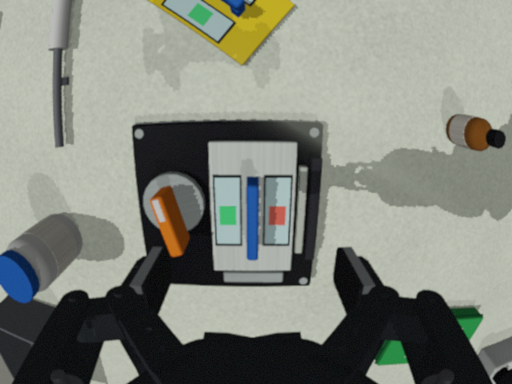

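The carrier lies square in the pocket, its end at row 271 next to the stop at (253,276), with the strip at (302,210) on the right. I check the gap to the stop from the pixel profile.

Run:
```python
from h import *
a=cv2.imread("pics/w5.png",0)
for c in (232,245,262,275): print(c,a[262:288,c])
s=sense()
for r in (269,270,271,272,273): print(r,ww([r,253],.028,s).round(4))
```

```text
232 [174 174 173 174 174 175 172 162 124  86  98 128 145 145 145 147 148 148
 147 122  73  28  20  60 131 179]
245 [175 175 174 175 175 174 175 172 140  91  91 125 145 148 146 149 149 150
 145 128  82  33  14  48 122 179]
262 [177 176 177 177 177 178 179 173 140  93  94 126 146 150 150 151 150 151
 149 131  87  39  20  44 118 179]
275 [176 176 177 176 176 176 176 167 131  87  91 128 148 152 152 153 152 150
 150 138  90  35  17  61 135 183]
269 [ 0.5912 -0.1215  0.028 ]
270 [ 0.5926 -0.1213  0.028 ]
271 [ 0.594  -0.1211  0.028 ]
272 [ 0.5954 -0.1208  0.028 ]
273 [ 0.5968 -0.1206  0.028 ]
```

The 2 px dark line is the stop's shaded 4 mm face above the carrier, so there is no real gap. Now back to the knob to clamp.

Call:
apply_moves --deltas '[0, 0, 0, -1.22, -2.74, 0, 1, 0, 0, 0, -1.22, -2.74, 0, 1, 0, 0, 0, -1.21, -2.74, 0, 1, 0, 0, -0.125, 0, 0, 0, 1, 0, 0, -0.125, 0, 0, 0, 1, 0, 0, 0, 0, 0, 2, 1, 0, 0, 0, 0, 0, 2, 1, 0, 0, 0, 0, 0, 0, 1, 0, 0, 0, 0, 0, 0, 1]'

```text
clock: 17.07
ee_pos: [0.5328, -0.2144, 0.3124]
orientation: [3.138, -0.003, -2.744]
wrist_force: [-0.8, -0.7, 0.1]
opening: 0.0854
```

Call:
apply_moves --deltas '[0, 0, 0, 0, 0, 3.3, 1, 0, 0, 0, 0, 0, 3.3, 1, 0, 0, 0, 0, 0, 3.3, 1, 0, 0, 0, 0, 0, 0, 1, 0, 0, 0, 0, 0, 0, -1, 0, 0, 0, 0, 0, 0, -1, 0, 0, 0, 0, 0, 0, -1, 0, 0, 0, 0, 0, 0, -1, 0, 0, 0, 0, 0, 0, -1, 0, 0, 0, 0, 0, 0, -1, 0, 0, 0, 0, 0, 0, -1, 0, 0, 0, 0, 0, 0, -1, 0, 0, 0, 0, 0, 0, -1]' --newtons 60

```text
clock: 18.15
ee_pos: [0.5335, -0.2148, 0.2167]
orientation: [-3.14, 0.002, -2.744]
wrist_force: [-1.2, 0.8, 5.8]
opening: 0.0133
```

Call:
apply_moves --deltas '[0, 0, 0.11, 0, 0, 0, -1, 0, 0, 0.11, 0, 0, 0, -1, 0, 0, 0.11, 0, 0, 0, -1, 0, 0, 0.11, 0, 0, 0, -1, 0, 0, 0.11, 0, 0, 0, -1, 0, 0, 0.11, 0, 0, 0, -1, 0, 0, 0.11, 0, 0, 0, -1, 0, 0, 0.11, 0, 0, 0, -1, 0, 0, 0.11, 0, 0, 0, -1, 0, 0, 0.11, 0, 0, 0, -1, 0, 0, 0, 0, 0, 0, -1, 0, 0, 0, 0, 0, 0, -1]'

```text
clock: 19.15
ee_pos: [0.5334, -0.2152, 0.2167]
orientation: [-3.142, 0.003, 2.438]
wrist_force: [-1.8, -0.7, 5.0]
opening: 0.0132
```

Call:
apply_moves --deltas '[0, 0, 0.09, 0, 0, 0, -1, 0, 0, 0.09, 0, 0, 0, -1, 0, 0, 0.09, 0, 0, 0, -1, 0, 0, 0.09, 0, 0, 0, -1, 0, 0, 0.09, 0, 0, 0, -1, 0, 0, 0.09, 0, 0, 0, -1, 0, 0, 0, 0, 0, 0, -1, 0, 0, 0, 0, 0, 0, -1, 0, 0, 0, 0, 0, 0, -1]'

```text
clock: 19.9
ee_pos: [0.5332, -0.2154, 0.2167]
orientation: [3.141, 0.002, 1.897]
wrist_force: [-1.9, -1.1, 5.4]
opening: 0.013
```

Call:
apply_moves --deltas '[0, 0, 0, 0, 0, 0, 1, 0, 0, 0, 0, 0, 0, 1, 0, 0, 0, 0, 0, 0, 1, 0, 0, 0, 0, 0, 0, 1, 0, 0, 0, 0, 0, 0, 1, 0, 0, 0, 0, 0, -3, 1, 0, 0, 0, 0, 0, -4, 1, 0, 0, 0, 0, 0, -4, 1, 0, 0, 0, 0, 0, -3, 1, 0, 0, 0, 0, 0, 0, 1, 0, 0, 0, 0, 0, 0, 1]'

```text
clock: 20.82
ee_pos: [0.5338, -0.215, 0.3575]
orientation: [3.138, 0.003, 1.899]
wrist_force: [-0.2, 0.2, -1.1]
opening: 0.0852
```

Run:
```python
from h import *
s=sense();a,d=get_image("wrist"); print(s["ee_pos"],s["orientation"],s["joint_pos"][5])
save("w6.png",cv2.resize(a[0:260,120:400],None,fx=2.8,fy=2.3,interpolation=cv2.INTER_CUBIC))
H,S,V=HSV(a)
print(wrect((H<20)&(S>140)&(V>60),.074,s))
m=(H>100)&(H<128)&(S>150)&(V>40); m[260:]=0
m[:,:120]=0; m[:,400:]=0
print(wrect(m,.064,s))
for n,z in [("stop_face",.026),("strip_face",.025),("carrier_grip",.056)]:
    for q in spotter.spot_point(n,"wrist")[:2]: print(n,np.round(q["point"],1),round(q["confidence"],2),ww(q["point"],z,s).round(4))
```

```text
[ 0.53383657 -0.21504064  0.35748702] [3.13761731 0.00335768 1.89892625] 0.8597109556811314
(np.int64(876), array([189., 250.]), array([ 530.8, -211.7]), array([14.6, 66.8]), 19.14, array([ 532.3, -215.1]))
(np.int64(676), array([ 91., 275.]), array([ 520.5, -127.2]), array([73.7,  9.6]), 8.63, array([ 525. , -126.5]))
stop_face [108.7 338.3] 0.79 [ 0.5948 -0.1181  0.026 ]
stop_face [184.  247.5] 0.52 [ 0.5326 -0.2247  0.026 ]
strip_face [ 43.8 274.7] 0.81 [ 0.5116 -0.0786  0.025 ]
carrier_grip [109.8  54. ] 0.94 [ 0.3115 -0.203   0.056 ]
carrier_grip [ 87.5 265.1] 0.64 [ 0.5162 -0.126   0.056 ]
```

View pics/w6.png

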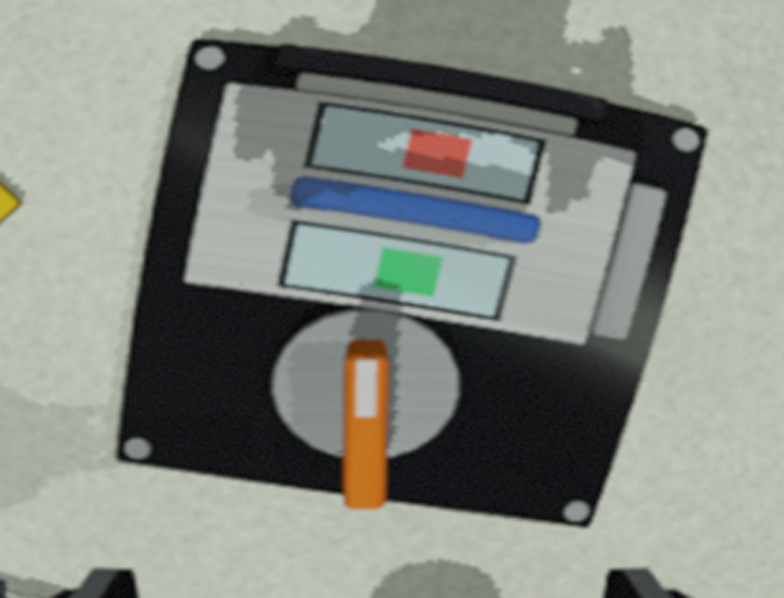

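The lobe mark points into the pocket and the cam reads about 1.38. The carrier sits flat between the disc, the strip at (435,105) and the stop at (630,260), and the gripper is clear of everything. I hand in.

```bash
python3 -c "
from h import *
print(order.hand_in(), sense()['clock'])"
```

```text
the job is handed in; nothing more can be done
the job is handed in; nothing more can be done
```

The carrier is seated in the stage pocket and clamped, and the job was handed in at about 21 s of the 58 s allowed. I have no verdict on it.

- **What I did:** I turned the knob anticlockwise from about 1.07 to −0.24 rad. I then set the grey carrier with the blue handle in the pocket and pushed it along to the steel stop. Last, I turned the knob clockwise to about 1.4 rad, let go and lifted clear.
- **Clamping:** In the last close-up the cam reads about 1.38 rad. From the cam geometry, that should push the carrier roughly 2.8 mm into the strip. I did not measure the strip's travel directly.
- **Seating:** The carrier looks flat. It is square to the stage within about 0.01 rad, limited by how well I know the stage's own angle. Its handle is within about 1 mm of fully home. The push force rose to 14 N at the stop, with no visible gap, though some of that force was friction.
- **Bystanders:** I touched none of them knowingly, and the force readings showed no stray contact. I did not measure their positions again at the end.
- **Disagreements:** The network's single guesses for the stage's centre differed by up to 7 mm. I relied on the knob's turning axis and the plate's outline instead. In the last picture, its best match for the carrier's handle was the yellow look-alike, which I ignored.

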